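# Gauge two bone screws and return each to its cradle

### The job

Two cleaned bone screws of different length lie on the dark mat; try them one at a time in the slot of the sloping length gauge, putting the first away before you try the second. The screw that goes right down into the slot belongs in the short cradle; the one that is too long and stays up on the slot's end blocks belongs in the long cradle. Lay each flat in its cradle without dropping it, and leave the other things where they are.

Things in the scene. Friction and masses are not known exactly. Their poses are not given: they have to be found in the camera images.
- screw_a: One of two steel bone screws on the dark 2 mm mat, alike but for length: one is 82, one 100 mm long (the gauge tells which). Shank 9.4 mm thick; 12.4 mm thick thread (28 mm long, at the -x end) and head (7 mm, at +x). 50 g. Origin on its axis at mid-length, on the shank, 8 mm above the trolley top at the start; x along the axis. It may lie either way round in gauge and cradle.
- screw_b: One of two steel bone screws on the dark 2 mm mat, alike but for length: one is 82, one 100 mm long (the gauge tells which). Shank 9.4 mm thick; 12.4 mm thick thread (28 mm long, at the -x end) and head (7 mm, at +x). 50 g. Origin on its axis at mid-length, on the shank, 8 mm above the trolley top at the start; x along the axis. It may lie either way round in gauge and cradle.
- gauge: The fixed length gauge's slot, 90 long, 18 wide, 12 mm deep, sloping 35 degrees, low end towards the mat, high end to the left. Origin: centre of the slot's floor, 48 mm above the trolley top; x along the slot, up the slope; y across; z square out of the plate. A screw down in the slot is parallel to x, its origin at about z = 6 mm; one too long stays up on the end blocks, at about z = 18 mm.
- gauge_stand: The gauge's aluminium stand; origin on the trolley top under the slot's centre, x the level direction from the low to the high end, z up. It carries a dark sloping plate, 130 x 56 mm, with two light end blocks (44 mm wide) and four rails (13 mm wide), all 12 mm high, round the slot. The middle 52 mm of the slot has no rails, so fingers holding a screw by its middle can go down beside it to the plate.
- cradle_short: The short screw cradle: fixed grey open tray, inside 92 mm long, 44 mm wide, walls 3 mm. Ends and corners stand 17 mm above the inner floor; along the middle 60 mm the side walls are only 4 mm above it, for fingers. Origin: centre of the inner floor, 3 mm above the trolley top; x along its length, z up. A screw lying in it has its axis 6 mm above the floor.
- cradle_long: The long screw cradle: fixed grey open tray, inside 110 mm long, 44 mm wide, walls 3 mm. Ends and corners stand 17 mm above the inner floor; along the middle 60 mm the side walls are only 4 mm above it, for fingers. Origin: centre of the inner floor, 3 mm above the trolley top; x along its length, z up. A screw lying in it has its axis 6 mm above the floor.
- forceps: Steel forceps, 125 x 15 x 8 mm, lying at the front of the trolley; bystander, origin under its middle.
- tape_small: Small beige tape roll, 49 mm across, 12 mm high, at the front left; bystander, origin under its centre.
- loupe: Black loupe, 34 mm across, 31 mm high, behind the mat; bystander, origin under its centre.
- timer: White bench timer, 57 x 61 x 19 mm, behind the mat; bystander, origin under its centre. Beyond it, from x = 0.61 m on, fixed cartons and bottles 70 to 181 mm high stand along the back edge: carry screws clear of them. A 41 mm high carton stands in the front left corner.
- petri_1: Petri dish, 90 mm across, 16 mm high, at the front right; bystander, origin under its centre.

How it is judged (in metres and radians):
On the way, in this order (a step that is already met when the one before it is completed fails the run):
1. one of the screws is tried in the gauge: the 82 mm one lies down in the slot, or the 100 mm one rests along the slot on its end blocks (((x of screw_a in the frame of gauge between -0.007 and 0.007 m and y of screw_a in the frame of gauge between -0.005 and 0.005 m and z of screw_a in the frame of gauge between 0.003 and 0.0095 m and angle between the x axis of screw_a and the x axis of gauge, either way round below 0.09 rad) or (x of screw_b in the frame of gauge between -0.016 and 0.016 m and y of screw_b in the frame of gauge between -0.009 and 0.009 m and z of screw_b in the frame of gauge between 0.0095 and 0.025 m and angle between the x axis of screw_b and the x axis of gauge, either way round below 0.22 rad and contact force between screw_b and gauge above 0.3 N))), for 0.1 s.
2. one screw lies flat in its own cradle: the 82 mm one in the short, the 100 mm one in the long (((x of screw_a in the frame of cradle_short between -0.01 and 0.01 m and y of screw_a in the frame of cradle_short between -0.019 and 0.019 m and z of screw_a in the frame of cradle_short below 0.01 m and angle between screw_a's own x axis and vertical between 1.5 and 1.64 rad and linear speed of screw_a below 0.02 m/s) or (x of screw_b in the frame of cradle_long between -0.01 and 0.01 m and y of screw_b in the frame of cradle_long between -0.019 and 0.019 m and z of screw_b in the frame of cradle_long below 0.01 m and angle between screw_b's own x axis and vertical between 1.5 and 1.64 rad and linear speed of screw_b below 0.02 m/s))), for 0.1 s.
3. with that screw put away, the other is tried in the gauge in the same way ((((x of screw_a in the frame of gauge between -0.007 and 0.007 m and y of screw_a in the frame of gauge between -0.005 and 0.005 m and z of screw_a in the frame of gauge between 0.003 and 0.0095 m and angle between the x axis of screw_a and the x axis of gauge, either way round below 0.09 rad) and (x of screw_b in the frame of cradle_long between -0.01 and 0.01 m and y of screw_b in the frame of cradle_long between -0.019 and 0.019 m and z of screw_b in the frame of cradle_long below 0.01 m and angle between screw_b's own x axis and vertical between 1.5 and 1.64 rad and linear speed of screw_b below 0.02 m/s)) or ((x of screw_b in the frame of gauge between -0.016 and 0.016 m and y of screw_b in the frame of gauge between -0.009 and 0.009 m and z of screw_b in the frame of gauge between 0.0095 and 0.025 m and angle between the x axis of screw_b and the x axis of gauge, either way round below 0.22 rad and contact force between screw_b and gauge above 0.3 N) and (x of screw_a in the frame of cradle_short between -0.01 and 0.01 m and y of screw_a in the frame of cradle_short between -0.019 and 0.019 m and z of screw_a in the frame of cradle_short below 0.01 m and angle between screw_a's own x axis and vertical between 1.5 and 1.64 rad and linear speed of screw_a below 0.02 m/s)))), for 0.1 s.
At the end, for the whole second after the job is handed in: The 82 mm screw lies flat and at rest on the floor of the short cradle and the 100 mm screw flat and at rest on the floor of the long cradle (origin within 10 mm of the cradle's centre lengthwise and 19 mm crosswise, axis below 10 mm above the floor and level within 4 degrees) (x of screw_a in the frame of cradle_short between -0.01 and 0.01 m and y of screw_a in the frame of cradle_short between -0.019 and 0.019 m and z of screw_a in the frame of cradle_short below 0.01 m and angle between screw_a's own x axis and vertical between 1.5 and 1.64 rad and linear speed of each of screw_a, screw_b below 0.02 m/s and x of screw_b in the frame of cradle_long between -0.01 and 0.01 m and y of screw_b in the frame of cradle_long between -0.019 and 0.019 m and z of screw_b in the frame of cradle_long below 0.01 m and angle between screw_b's own x axis and vertical between 1.5 and 1.64 rad); the robot touches nothing.
It fails at once if a screw is dropped (falls free from more than about 5 cm) ((height (world z) of screw_a above 0.035 m and linear speed of screw_a above 0.5 m/s and contact force between screw_a and the fingers below 0.01 N) or (height (world z) of screw_b above 0.035 m and linear speed of screw_b above 0.5 m/s and contact force between screw_b and the fingers below 0.01 N)).
It fails at once if a bystander (forceps, tape roll, loupe, timer, petri dish) is moved by more than 15 mm (distance of any of forceps, tape_small, loupe, timer, petri_1 from where it was at the start of the episode above 0.015 m).
It also fails if it takes over 67 s, if anything falls off the work surface, if the arm or the gripper's body presses on something with over 40 N, if the wrist force passes 120 N, or if a joint passes its speed limit or range.

### The arm

A 7-joint arm with a two-finger parallel gripper is mounted at the origin on a cart in front of the work surface, level with it; the furniture and walls round the work are solid. World frame = base frame: x ahead of the robot, y to its left, z up, the work surface at z = 0. Lengths are in mm, angles in rad, forces in N, time in s.
With the tool pointing down it reaches from about 425 to 825 mm from the base axis. Payload 3.6 kg.
Tool frame: the origin (TCP) lies between the finger pads; the fingertips stand 11 mm ahead of it and the grasp point (between the pads) lies 8 mm behind it; z points along the fingers, y is the line along which they close (so a half turn about z gives the same grasp; the last joint's range is limited). The gripper opens to 93 mm and grips with 3 to 60 N. Pads are 15 mm wide; open, the fingers measure 128 mm over their backs; the gripper's body (75 mm by 188 mm) begins 65 mm behind the grasp point.
Start: joints at [1.312, 0.615, -0.013, 1.423, 0.008, 1.103, -0.04], TCP at [149.971, -632.433, 229.64] pointing down, gripper open.
Joint ranges: [-3.12, 3.12], [-0.3, 2.06], [-1.34, 1.32], [0.26, 2.42], [-1.36, 4.5], [0.01, 1.98], [-2.84, 2.84]. Speed limits (rad/s): [2.79, 2.79, 3.14, 3.14, 3.14, 3.14, 3.14].

### API

Orientations are given as a unit quaternion [x, y, z, w].
In Python, from rig import sense, capture, camera_info, finish_job gives the robot as it stands. The module is installed in compiled form; this text tells all that it offers.
- The arm moves only by the shell command python3 -m inch 'ROWS' [FORCE]. ROWS is JSON, a list of rows, each a list of 7 numbers: the opening, from 0 (shut) to 1 (fully open), then the shift along the world's x, y, z in units of 30 mm (1.0 is 30 mm), then the turn, a rotation vector about the world's x, y, z in rad. A call has 1 to 8 rows; each row shifts and turns the commanded pose from where the row before left it; what a row does not reach is not made up. A row lasts 1/12 s, in which the tool goes at most 41.7 mm and 7.16 degrees, less where a joint would pass 70% of its speed; a pose out of reach is approached as far as the arm can. A call is refused whole if a number of a shift passes 1 or a number of a turn 0.125, either way. A call with a gripper value outside its range is refused whole. The fingers move at their own pace and stop on an object; FORCE is the grip in N (left out, the last holds). Time passes only in rows, so rows that do not move let the fingers close. It gives the time, the measured TCP pose, the force, the opening and the grip force at its end, in the units of the state.
- sense(): the state, without advancing time (a new reading comes with each control period).
- capture(name): name is "scene" or "top" or "wrist"; returns the picture (420x560x3 uint8, red, green, blue); there is no depth.
- camera_info(name): a dict with "intrinsics" (3x3 intrinsics, pixels), "distortion" ([k1, k2, p1, p2, k3] as OpenCV has them; the pictures are not rectified), "rvec" (rotation vector, rad) and "tvec" (3), from world to camera coordinates, as OpenCV has them. Camera axes: x right, y down, z forward; pixel columns grow to the right and rows downward; lengths in mm; the calibration is good to about 2 mm. A picture is of the moment at which its call begins: read the wrist's pose just before it. camera_info takes no time and is no camera call; for the wrist camera it gives the pose at the moment of the call.
- finish_job(): hands the job in; it is judged then, once.
The state is a dict: "clock": time; "qpos": joint angles; "qvel": joint speeds; "tau": joint torques, N m; "ee_pos": TCP position; "ee_rot": TCP orientation; "wrist_force": force on the tool from outside, world axes, zero at the start; "torque": the same for the moment, N m; "finger_gap": finger opening in mm; "finger_force": force on a finger pad.
Only numpy, scipy, OpenCV 4.12 (cv2) and the standard library are available. Lean on these libraries where they do the work, as an engineer would, in place of code of your own. Each camera call takes 0.05 s, during which the arm holds its last target. There are 200 camera calls.

## Working session

There is one attempt and no reset: what is moved stays moved. The work goes in short steps, Python scripts to look and compute and a shell command to move; the robot and the scene stay as the last step left them, time stands still between calls to the robot, and variables do not carry over. Pictures are saved under pics/ and viewed, at most 10 in all, crops included, and the job is handed in when it is done.

```bash
mkdir -p pics; cat > h.py <<'E'
import numpy as np, cv2
from rig import sense, capture, camera_info, finish_job
def ray(info,uv):
    K=np.array(info["intrinsics"],float).reshape(3,3);D=np.array(info["distortion"],float)
    R=cv2.Rodrigues(np.array(info["rvec"],float))[0];t=np.array(info["tvec"],float).ravel()
    p=cv2.undistortPoints(np.array(uv,float).reshape(-1,1,2),K,D).reshape(-1,2)
    d=np.c_[p,np.ones(len(p))]@R
    return -R.T@t,d
def onplane(info,uv,z):
    c,d=ray(info,uv); return c+d*((z-c[2])/d[:,2])[:,None]
def proj(info,P):
    return cv2.projectPoints(np.array(P,float).reshape(-1,1,3),np.array(info["rvec"],float),np.array(info["tvec"],float),np.array(info["intrinsics"],float).reshape(3,3),np.array(info["distortion"],float))[0].reshape(-1,2)
def save(n,im): cv2.imwrite("pics/"+n,im[:,:,::-1])
E
python3 - <<'E'
from h import *
for n in("top","scene"):
    save(n+"0.png",capture(n)); i=camera_info(n); c,d=ray(i,[[280,210]]); print(n,c.round(),onplane(i,[[0,0],[559,0],[559,419],[0,419]],0).round())
print(sense())
E
```

```text
top [351. -22. 910.] [[1012.  702.    0.]
 [1014. -652.    0.]
 [  77. -570.    0.]
 [  49.  579.    0.]]
scene [-203.  610.  596.] [[ 6.552e+03 -1.094e+03  0.000e+00]
 [ 2.080e+03 -5.345e+03  0.000e+00]
 [-1.070e+02  3.000e+00  0.000e+00]
 [ 4.200e+02  5.930e+02  0.000e+00]]
{'clock': 0.1, 'qpos': array([ 1.31152204,  0.61579681, -0.01260166,  1.4246907 ,  0.00812065,
        1.10342589, -0.04041268]), 'qvel': array([ 0.00099156, -0.00088381,  0.00041252, -0.00508632,  0.00142294,
       -0.00142541,  0.00070412]), 'tau': array([ 1.38813975e-03, -4.60042691e+01,  2.10473654e-01, -1.66244245e+01,
       -6.10847189e-02,  1.69363373e-02,  1.03389098e-04]), 'ee_pos': array([ 149.78359025, -631.81432123,  228.62961391]), 'ee_rot': array([ 9.93231136e-01,  1.16149137e-01, -1.58839609e-04, -1.12391572e-03]), 'wrist_force': array([ 0.46931432, -0.7160798 , -0.20834107]), 'torque': array([-0.0231083 ,  0.00469197,  0.01617884]), 'finger_force': 0.0, 'finger_gap': 92.6872530464942}
```

View pics/top0.png

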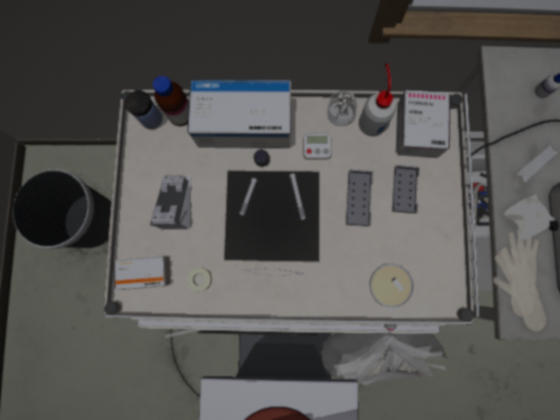

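View pics/scene0.png

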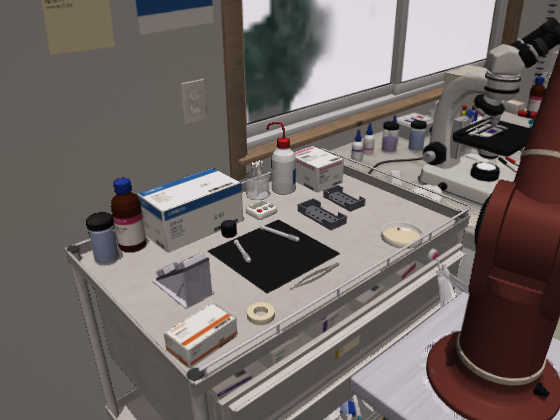

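The top view shows the screws on the mat at about (248,196) and (297,197). The gauge is at (171,201) and the cradles at (358,198), longer, and (404,190), shorter. The scene view confirms the layout, with the gauge's high end to the left. Next I measure.

```bash
python3 - <<'E'
from h import *
im=capture("top"); i=camera_info("top"); g=cv2.cvtColor(im,cv2.COLOR_RGB2GRAY)
def cons(m,box,amin):
    x0,y0,x1,y1=box; k=np.zeros_like(m);k[y0:y1,x0:x1]=m[y0:y1,x0:x1]
    return [c for c in cv2.findContours(k,cv2.RETR_EXTERNAL,cv2.CHAIN_APPROX_NONE)[0] if cv2.contourArea(c)>amin]
def rep(n,c,z):
    r=cv2.minAreaRect(c); P=onplane(i,cv2.boxPoints(r),z); c0=P.mean(0); e=[P[1]-P[0],P[2]-P[1]]; e.sort(key=np.linalg.norm)
    print(n,c0.round(1),"len",[round(np.linalg.norm(v),1) for v in e],"ang",round(np.degrees(np.arctan2(e[1][1],e[1][0]))%180,1))
for c in cons((g>75).astype(np.uint8)*255,(230,174,315,258),20): rep("screw",c,8)
for c in cons((g<105).astype(np.uint8)*255,(338,160,380,235),200): rep("cradL",c,18)
for c in cons((g<105).astype(np.uint8)*255,(384,155,425,225),200): rep("cradS",c,18)
a=cv2.resize(im[160:250,135:225],(560,560),interpolation=cv2.INTER_CUBIC)
s=capture("scene")[240:320,145:225]
save("g1.png",cv2.convertScaleAbs(a,alpha=1.4)); 
E
```

```text
screw [526.3  72.8   8. ] len [np.float64(10.1), np.float64(82.2)] ang 161.4
screw [527.8 -32.9   8. ] len [np.float64(9.9), np.float64(98.8)] ang 14.4
cradL [ 523.9 -161.6   18. ] len [np.float64(52.1), np.float64(119.1)] ang 176.9
cradS [ 544.  -259.2   18. ] len [np.float64(54.9), np.float64(102.4)] ang 175.7
```

View pics/g1.png

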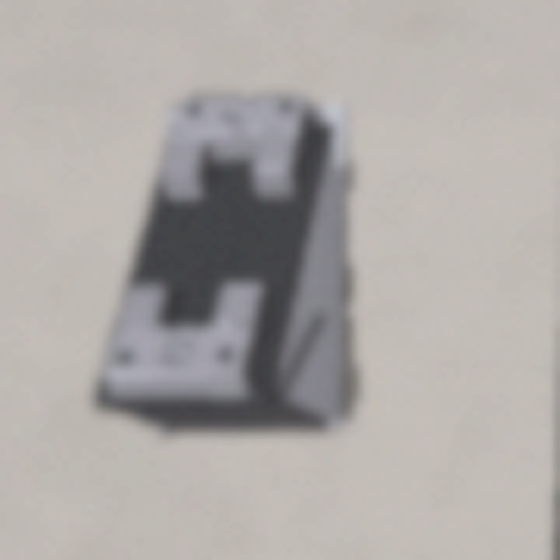

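The crop shows the slot running roughly along world x, with its U-shaped ends at zoomed (225,150) and (190,330). I check the slope direction in the scene view and locate the block features.

```bash
python3 - <<'E'
from h import *
s=capture("scene")[235:315,140:230]
save("g2.png",cv2.resize(s,(720,640),interpolation=cv2.INTER_CUBIC)[:600])
i=camera_info("top")
f=lambda z:[[135+z[0]*90/560,160+z[1]*90/560]]
# candidate: slot end walls, centre: top (228,155), bottom(193,325)
for hi in (0,1):
    zt,zb=(48+12*.82+ (1 if hi==0 else -1)*45*.574, 48+12*.82-(1 if hi==0 else -1)*45*.574)
    A=onplane(i,f((228,155)),zt)[0];B=onplane(i,f((193,325)),zb)[0]
    print(hi,A.round(1),B.round(1),np.linalg.norm(A-B).round(1))
E
```

```text
0 [531.7 215.3  83.7] [485.1 238.6  32. ] 73.4
1 [543.  230.2  32. ] [477.2 223.2  83.7] 84.0
```

View pics/g2.png

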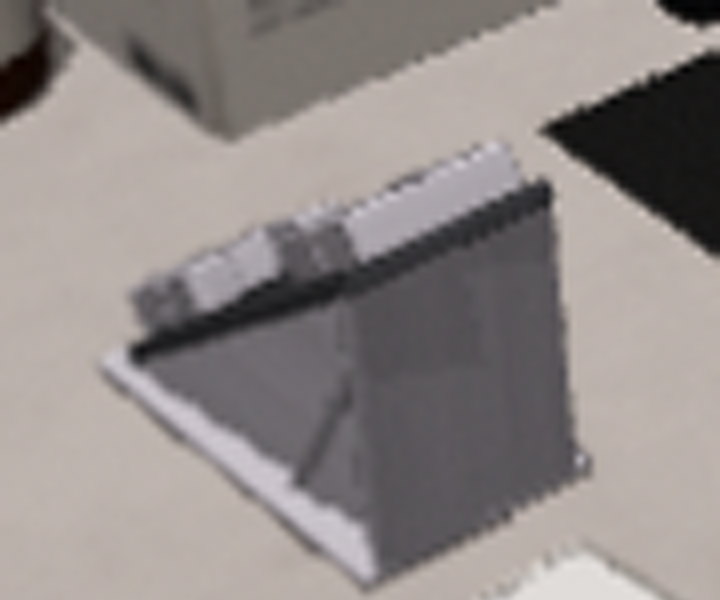

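In the scene crop the vertical face looks at the robot, so the gauge's high end is near the robot (low x) and its low end is at high x. Now I go to the left screw, which measures 82 mm.

```bash
python3 -m inch '[[1,0.9,0.9,0,0,0,0],[1,0.9,0.9,0,0,0,0],[1,0.9,0.9,0,0,0,0],[1,0.9,0.9,0,0,0,0],[1,0.9,0.9,0,0,0,0],[1,0.9,0.9,0,0,0,0],[1,0.9,0.9,0,0,0,0],[1,0.9,0.9,0,0,0,0]]' 25
python3 -m inch '[[1,0.6,1,0,0,0,0],[1,0.6,1,0,0,0,0],[1,0.6,1,0,0,0,0],[1,0.6,1,0,0,0,0],[1,0.6,1,0,0,0,0],[1,0.6,1,0,0,0,0],[1,0.6,1,0,0,0,0],[1,0.6,1,0,0,0,0]]'
python3 -m inch '[[1,0.06,1,0,0,0,0],[1,0.06,1,0,0,0,0],[1,0.06,1,0,0,0,0],[1,0.06,1,0,0,0,-0.11],[1,0.06,1,0,0,0,-0.11],[1,0.06,1,0,0,0,-0.11],[1,0.06,1,0,0,0,-0.11],[1,0.06,1,0,0,0,-0.11]]'
python3 -m inch '[[1,0,0,0,0,0,0],[1,0,0,0,0,0,0],[1,0,0,0,0,0,0]]'
python3 - <<'E'
from h import *
s=sense();print(s["qpos"].round(2),s["ee_pos"],s["ee_rot"])
i=camera_info("wrist");im=capture("wrist");save("w1.png",im)
print(onplane(i,[[0,0],[559,0],[559,419],[0,419]],0).round(),ray(i,[[280,210]])[0])
E
```

```text
clock: 0.92
ee_pos: [367.0, -415.0, 229.8]
ee_rot: [0.993, 0.116, 0.0, 0.0]
wrist_force: [1.6, 0.0, 0.5]
finger_gap: 93.0
finger_force: 0.0
clock: 1.58
ee_pos: [510.6, -174.9, 229.7]
ee_rot: [0.993, 0.116, 0.0, 0.0]
wrist_force: [-0.4, -1.1, 0.1]
finger_gap: 93.2
finger_force: 0.0
clock: 2.25
ee_pos: [524.2, 65.0, 229.7]
ee_rot: [0.987, -0.161, 0.0, -0.0]
wrist_force: [0.0, -0.4, -0.4]
finger_gap: 92.9
finger_force: 0.0
clock: 2.5
ee_pos: [524.3, 62.5, 229.6]
ee_rot: [0.987, -0.158, -0.0, 0.001]
wrist_force: [0.2, -0.2, -0.4]
finger_gap: 93.0
finger_force: 0.0
[-0.18  0.43  0.02  1.78 -0.01  0.94 -2.04] [524.27530459  62.49439647 229.5660458 ] [ 9.87490376e-01 -1.57678202e-01 -1.00516633e-05  5.84800363e-04]
[[ 816.  291.    0.]
 [ 623. -299.    0.]
 [  -4. -258.    0.]
 [ 289.  626.    0.]] [597.06707998  38.45753363 385.5856715 ]
```

View pics/w1.png

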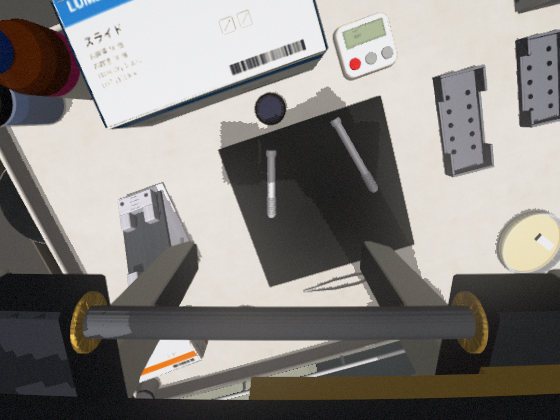

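The wrist view shows both screws clearly, A at (271,183) and B at (355,155). The gauge is at (150,230) with its low block towards the back, and the cradles are at (463,120) and (540,80).

```bash
cat > m.py <<'E'
from h import *
def rects(im,i,box,z,thr,amin=20,bright=True):
    g=cv2.cvtColor(im,cv2.COLOR_RGB2GRAY); x0,y0,x1,y1=box
    k=np.zeros_like(g);s=g[y0:y1,x0:x1];k[y0:y1,x0:x1]=((s>thr) if bright else (s<thr))*255
    for c in cv2.findContours(k,cv2.RETR_EXTERNAL,cv2.CHAIN_APPROX_NONE)[0]:
        if cv2.contourArea(c)<amin: continue
        P=onplane(i,c.reshape(-1,2),z)[:,:2].astype(np.float32); (c0,sz,an)=cv2.minAreaRect(P)
        B=cv2.boxPoints((c0,sz,an));e=sorted([B[1]-B[0],B[2]-B[1]],key=np.linalg.norm)
        print(np.round(c0,1),np.round(sorted(sz),1),"ang",round(float(np.degrees(np.arctan2(e[1][1],e[1][0])))%180,1))
E
python3 - <<'E'
from m import *
i=camera_info("wrist");im=capture("wrist")
rects(im,i,(258,145,285,222),8,70);rects(im,i,(325,112,382,196),8,70)
print("crad");rects(im,i,(428,60,498,182),10,125,300,False);rects(im,i,(510,25,560,132),10,125,300,False)
E
```

```text
[524.3  71.7] [11.8 84. ] ang 161.5
[525.8 -34.1] [ 11.9 101.4] ang 14.1
crad
[ 524.5 -164. ] [ 58.3 118.2] ang 176.7
[ 544.8 -257.3] [52.4 99.5] ang 174.7
```

```bash
python3 -m inch '[[0.6,0,0.16,-0.9,0,0,0],[0.6,0.02,0.16,-0.9,0,0,0],[0.6,0,0,-0.9,0,0,0],[0.6,0,0,-0.9,0,0,0],[0.6,0,0,-0.9,0,0,0],[0.6,0,0,-0.9,0,0,0],[0.6,0,0,-0.8,0,0,0],[0.6,0,0,-0.5,0,0,0]]' 25
python3 -m inch '[[0.6,0,0,-0.3,0,0,0],[0.6,0,0,-0.14,0,0,0],[0.6,0,0,0,0,0,0],[0,0,0,0,0,0,0],[0,0,0,0,0,0,0],[0,0,0,0,0,0,0],[0,0,0,0,0,0,0],[0,0,0,0,0,0,0]]'
python3 -m inch '[[0,0,0,0,0,0,0],[0,0,0,0,0,0,0],[0,0,0,0,0,0,0]]'
```

```text
clock: 3.27
ee_pos: [524.0, 70.8, 26.4]
ee_rot: [0.987, -0.159, -0.001, 0.001]
wrist_force: [0.1, 0.6, 0.8]
finger_gap: 55.6
finger_force: 0.0
clock: 3.93
ee_pos: [525.3, 73.3, 16.0]
ee_rot: [0.987, -0.158, 0.001, -0.0]
wrist_force: [-0.6, -0.2, -0.5]
finger_gap: 27.1
finger_force: 0.0
clock: 4.18
ee_pos: [525.0, 73.2, 15.5]
ee_rot: [0.987, -0.158, 0.0, -0.0]
wrist_force: [-0.6, 1.1, 0.6]
finger_gap: 8.7
finger_force: 25.0
```

```bash
python3 -m inch '[[0,0,0,0.4,0,0,0],[0,0,0,0.8,0,0,0],[0,0,0,0.9,0,0,0],[0,0,0,0.9,0,0,0],[0,-0.3,0.5,0.8,0,0,0],[0,-0.4,0.6,0.7,0,0,0.1],[0,-0.5,0.8,0.5,0,0,0.1],[0,-0.5,0.8,0.5,0,0,0.1]]'
python3 -m inch '[[0,-0.5,0.8,0.4,0,0,0.1],[0,-0.5,0.8,0.2,0,0,0],[0,-0.4,0.6,0,0,0,0],[0,-0.1,0.2,0,0,0,0],[0,0,0,0,0,0,0],[0,0,0,0,0,0,0],[0,0,0,0,0,0,0]]'
python3 - <<'E'
from h import *
s=sense();print(s["qpos"].round(2),s["ee_pos"],s["ee_rot"])
i=camera_info("wrist");im=capture("wrist");save("w2.png",im)
print(proj(i,[[503,226,48]]),ray(i,[[280,210]])[0])
E
```

```text
clock: 4.85
ee_pos: [473.5, 154.5, 181.6]
ee_rot: [1.0, -0.007, 0.001, 0.0]
wrist_force: [0.0, 0.3, -1.0]
finger_gap: 9.0
finger_force: 25.0
clock: 5.43
ee_pos: [429.9, 224.2, 198.0]
ee_rot: [0.999, 0.04, -0.0, 0.001]
wrist_force: [0.3, 0.4, 0.3]
finger_gap: 8.5
finger_force: 25.0
[-0.45  0.4  -0.11  1.93  0.06  0.81 -2.08] [429.91893121 224.17065357 198.00726077] [ 9.99204805e-01  3.98634791e-02 -8.25594843e-05  8.09079889e-04]
[[281.97075008 120.32807466]] [506.26103132 230.09749074 353.99298776]
```

View pics/w2.png

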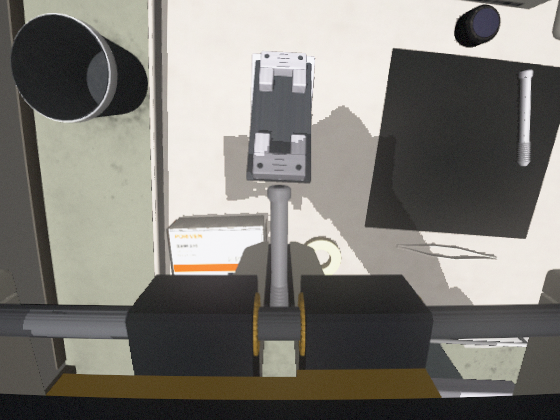

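The gauge is seen from straight above: its low block is at (284,62), its high block at (280,165), and the slot lies between. The held screw is well centred in the fingers.

```bash
python3 - <<'E'
import cv2
a=cv2.imread("pics/w2.png")[42:192,235:335]
cv2.imwrite("pics/w2c.png",cv2.resize(a,(400,600),interpolation=cv2.INTER_CUBIC))
E
```

```text
(no output)
```

View pics/w2c.png

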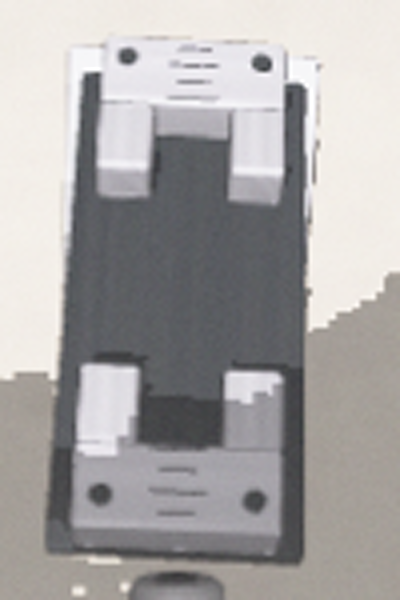

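```bash
python3 - <<'E'
from h import *
i=camera_info("wrist")
f=lambda x,y:[[235+(x-1.5)/4,42+(y-1.5)/4]]
A=onplane(i,f(192,106),32)[0];B=onplane(i,f(182.5,448),83.6)[0];C=onplane(i,f(191,136),22.2)[0]
rot=[onplane(i,f(*p),z)[0] for p,z in(((152,105),32),((232,108),32),((140,446),83.6),((224,450),83.6))]
print(A,B,C,np.linalg.norm(A-B));print(np.round(rot,1))
h=(B-A)/1.; a=np.degrees(np.arctan2(h[1],h[0])); u=h[:2]/np.linalg.norm(h[:2])
print("ang",a,"centre floor",(A+B)[:2]/2+u*12*np.sin(np.radians(35)), C[:2]+u*45*np.cos(np.radians(35)))
E
```

```text
[550.57494519 229.06090923  32.        ] [476.12503505 225.72268515  83.6       ] [545.06076257 228.71533994  22.2       ] 90.64487222259025
[[550.1 238.5  32. ]
 [550.9 219.6  32. ]
 [475.8 234.7  83.6]
 [476.4 216.9  83.6]]
ang -177.4326614323515 centre floor [506.47398149 227.08348711] [508.23592004 227.06416836]
```

```bash
python3 -m inch '[[0,0.5,0.02,-0.1,0,0,-0.035],[0,0.5,0.02,-0.2,-0.0055,0.122,0],[0,0.56,0.02,-0.3,-0.0055,0.122,0],[0,0.56,0.02,-0.3,-0.0055,0.122,0],[0,0.56,0.02,-0.3,-0.0055,0.122,0],[0,0.6,0.02,-0.35,-0.0055,0.122,0],[0,0.6,0.03,-0.36,0,0,0],[0,0.6,0.03,-0.36,0,0,0]]'
python3 -m inch '[[0,0,0,0,0,0,0],[0,0,0,0,0,0,0],[0,0,0,0,0,0,0]]'
cat > t.py <<'E'
from h import *
from scipy.spatial.transform import Rotation as Ro
import sys
O=np.array([507,227,48.]);a=np.radians(2.6)
u=np.array([np.cos(a),np.sin(a),0]);s,c=np.sin(np.radians(35)),np.cos(np.radians(35))
gx=-c*u+[0,0,s];gz=s*u+[0,0,c];gy=np.cross(gz,gx)
def tgt(dx,d): return O+gx*dx+gz*d
def show():
    S=sense();R=Ro.from_quat(S["ee_rot"]).as_matrix();p=S["ee_pos"]-O
    print("q",S["qpos"].round(2),"TCP in gauge",(p@gx).round(1),(p@gy).round(1),(p@gz).round(1),"toolx.gx",(R[:,0]@np.c_[gx,gy,gz]).round(3),"toolz",(R[:,2]@np.c_[gx,gy,gz]).round(3))
    for d in (40,14): print(d,"units",((tgt(0,d)-S["ee_pos"])/30).round(3))
E
python3 -c 'from t import *;show()'
```

```text
clock: 6.15
ee_pos: [565.3, 228.3, 125.6]
ee_rot: [0.953, 0.02, -0.303, 0.007]
wrist_force: [0.1, -0.1, -0.3]
finger_gap: 8.6
finger_force: 25.0
clock: 6.4
ee_pos: [563.2, 231.0, 130.8]
ee_rot: [0.953, 0.022, -0.301, 0.006]
wrist_force: [-0.2, -0.2, -1.0]
finger_gap: 8.8
finger_force: 25.0
q [-0.28  0.97 -0.14  1.12 -0.08  1.64 -1.9 ] TCP in gauge 1.4 -1.4 100.1 toolx.gx [-1.    -0.002  0.   ] toolz [-0.    -0.001 -1.   ]
40 units [-1.108 -0.098 -1.668]
14 units [-1.605 -0.12  -2.378]
```

```bash
python3 -m inch '[[0,-0.277,-0.025,-0.417,0,0,0],[0,-0.277,-0.025,-0.417,0,0,0],[0,-0.277,-0.024,-0.417,0,0,0],[0,-0.277,-0.024,-0.417,0,0,0],[0,-0.1,-0.005,-0.142,0,0,0],[0,-0.1,-0.005,-0.142,0,0,0],[0,-0.1,-0.005,-0.142,0,0,0],[0,-0.1,-0.005,-0.142,0,0,0]]'
python3 -m inch '[[0,0,0,0,0,0,0],[0,0,0,0,0,0,0],[0,0,0,0,0,0,0]]'
python3 -c 'from t import *;show()'
```

```text
clock: 7.07
ee_pos: [518.6, 228.2, 64.1]
ee_rot: [0.954, 0.023, -0.299, 0.006]
wrist_force: [0.2, 0.3, 0.3]
finger_gap: 8.6
finger_force: 25.0
clock: 7.32
ee_pos: [518.6, 228.1, 63.5]
ee_rot: [0.954, 0.023, -0.3, 0.006]
wrist_force: [0.4, 0.4, -0.8]
finger_gap: 8.7
finger_force: 25.0
q [-0.29  0.98 -0.14  1.32 -0.08  1.42 -1.89] TCP in gauge -0.6 -0.6 19.4 toolx.gx [-1.    -0.002  0.001] toolz [-0.001 -0.001 -1.   ]
40 units [ 0.378 -0.003  0.575]
14 units [-0.119 -0.025 -0.135]
```

```bash
python3 -m inch '[[0,-0.06,-0.01,-0.07,0,0,0],[0,-0.05,-0.01,-0.06,0,0,0],[0,0.045,0.002,-0.033,0,0,0],[0,0.045,0.002,-0.033,0,0,0],[0,0,0,0,0,0,0],[0,0,0,0,0,0,0],[0,0,0,0,0,0,0]]'
python3 -c 'from t import *;show()'
python3 -m inch '[[0.2,0,0,0,0,0,0],[0.2,0,0,0,0,0,0],[0.2,0,0,0,0,0,0],[0.2,0,0,0,0,0,0],[0.2,0,0,0,0,0,0],[0.2,0,0,0,0,0,0]]'
python3 - <<'E'
from t import *
show(); im=capture("wrist");save("w3.png",im)
E
```

```text
clock: 7.9
ee_pos: [517.8, 227.6, 57.3]
ee_rot: [0.954, 0.023, -0.3, 0.006]
wrist_force: [0.5, -0.2, 0.3]
finger_gap: 8.6
finger_force: 25.0
q [-0.29  0.99 -0.14  1.33 -0.08  1.41 -1.89] TCP in gauge -3.5 -0.1 13.8 toolx.gx [-1.    -0.002  0.001] toolz [-0.001 -0.    -1.   ]
40 units [0.405 0.016 0.783]
14 units [-0.092 -0.006  0.073]
clock: 8.4
ee_pos: [517.4, 227.5, 57.4]
ee_rot: [0.953, 0.023, -0.301, 0.006]
wrist_force: [0.6, -1.4, -0.9]
finger_gap: 18.4
finger_force: 0.0
q [-0.29  0.99 -0.14  1.33 -0.08  1.41 -1.89] TCP in gauge -3.2 -0.0 13.7 toolx.gx [-1.    -0.002  0.   ] toolz [-0. -0. -1.]
40 units [0.416 0.017 0.78 ]
14 units [-0.081 -0.005  0.07 ]
```

View pics/w3.png

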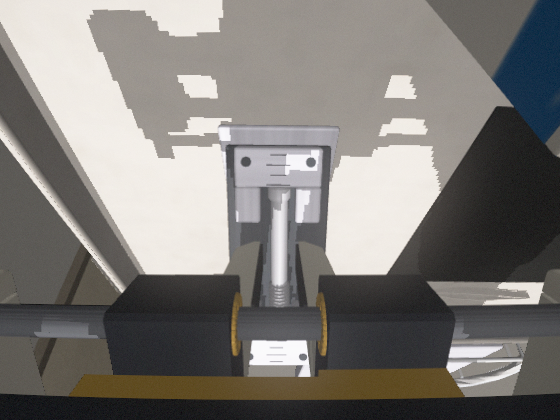

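The screw lies down in the slot, its head against the low block at (280,190): it is the short one. I regrip it, lift it and go to the short cradle.

```bash
python3 -m inch '[[0,0,0,0,0,0,0],[0,0,0,0,0,0,0],[0,0,0,0,0,0,0],[0,0,0,0,0,0,0],[0,0.1,0.005,0.143,0,0,0],[0,0.3,0.013,0.429,0,0,0],[0,0.35,0.015,0.5,0,0,0],[0,0.35,0.015,0.5,0,0,0]]' 25
python3 -m inch '[[0,0.35,0.015,0.5,0,0,0],[0,0.35,0.015,0.5,0,0,0],[0,-0.2,-0.6,0.4,0.0055,-0.122,0],[0,-0.3,-0.8,0.4,0.0055,-0.122,0],[0,-0.4,-0.9,0.3,0.0055,-0.122,0],[0,-0.4,-1,0.2,0.0055,-0.122,0],[0,-0.4,-1,0,0.0055,-0.122,0],[0,-0.4,-1,0,0,0,0]]'
python3 -m inch '[[0,-0.3,-1,0,0,0,-0.07],[0,-0.3,-1,0,0,0,-0.06],[0,-0.2,-1,0,0,0,0],[0,-0.2,-1,0,0,0,0],[0,-0.2,-1,0,0,0,0],[0,-0.2,-1,0,0,0,0],[0,0,-1,0,0,0,0],[0,0,-1,0,0,0,0]]'
python3 -m inch '[[0,0,-1,0,0,0,0],[0,0,-1,0,0,0,0],[0,0,-0.6,0,0,0,0],[0,0,-0.3,0,0,0,0],[0,0,0,0,0,0,0],[0,0,0,0,0,0,0],[0,0,0,0,0,0,0]]'
python3 - <<'E'
from m import *
s=sense();print(s["qpos"].round(2),s["ee_pos"],s["ee_rot"])
i=camera_info("wrist");im=capture("wrist");save("w4.png",im)
print(proj(i,[[544,-258,3],[590,-258,20],[498,-258,20],[524,-163,3]]))
E
```

```text
clock: 9.12
ee_pos: [550.9, 228.9, 105.2]
ee_rot: [0.953, 0.023, -0.301, 0.006]
wrist_force: [0.2, 0.4, 0.1]
finger_gap: 9.0
finger_force: 25.0
clock: 9.78
ee_pos: [502.5, 70.9, 174.4]
ee_rot: [1.0, 0.025, -0.003, 0.0]
wrist_force: [-0.4, -0.7, -0.6]
finger_gap: 9.0
finger_force: 25.0
clock: 10.45
ee_pos: [466.7, -169.5, 174.1]
ee_rot: [0.999, -0.041, -0.002, -0.0]
wrist_force: [1.0, -0.1, -1.1]
finger_gap: 8.7
finger_force: 25.0
clock: 11.03
ee_pos: [467.4, -252.8, 173.5]
ee_rot: [0.999, -0.04, -0.002, -0.001]
wrist_force: [-0.7, 0.5, -0.2]
finger_gap: 8.8
finger_force: 25.0
[ 0.48  0.5  -0.03  1.83  0.02  0.81 -1.22] [ 467.44573565 -252.81860254  173.49707853] [ 9.99211529e-01 -3.96290956e-02 -2.22357774e-03 -9.54809460e-04]
[[277.39428553 115.5572436 ]
 [273.16462868  63.07526534]
 [281.13853135 164.3018448 ]
 [185.69896464 143.95492073]]
```

View pics/w4.png

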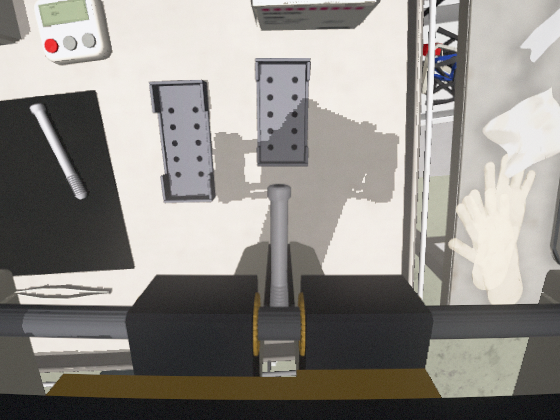

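The short cradle is at about (283,112), the long one at (184,142). I get both from their floor dots.

```bash
python3 - <<'E'
from h import *
i=camera_info("wrist");im=capture("wrist");g=cv2.cvtColor(im,cv2.COLOR_RGB2GRAY)
bh=cv2.morphologyEx(g,cv2.MORPH_BLACKHAT,np.ones((9,9),np.uint8))
for n,(x0,y0,x1,y1) in {"S":(262,70,305,158),"L":(162,98,208,192)}.items():
    m=np.zeros_like(g);m[y0:y1,x0:x1]=(bh[y0:y1,x0:x1]>22)*255
    k,l,st,ce=cv2.connectedComponentsWithStats(m)
    p=np.array([ce[j] for j in range(1,k) if 6<=st[j,4]<=60 and st[j,2]<9 and st[j,3]<9])
    P=onplane(i,p,3)[:,:2]; r=cv2.minAreaRect(P.astype(np.float32)); v=np.linalg.svd(P-P.mean(0))[2][0]
    print(n,len(p),p.round().tolist(),r,P.mean(0),np.degrees(np.arctan2(v[1],v[0]))%180)
E
```

```text
S 11 [[270.0, 80.0], [295.0, 80.0], [270.0, 97.0], [294.0, 97.0], [303.0, 100.0], [270.0, 114.0], [294.0, 114.0], [270.0, 131.0], [294.0, 131.0], [270.0, 147.0], [294.0, 147.0]] ((544.7301635742188, -266.5160217285156), (32.276493072509766, 64.42212677001953), 85.18086242675781) [ 546.13814913 -264.49789866] 171.4802399625831
L 10 [[171.0, 110.0], [195.0, 109.0], [196.0, 126.0], [173.0, 127.0], [175.0, 143.0], [198.0, 142.0], [199.0, 158.0], [176.0, 159.0], [201.0, 173.0], [178.0, 174.0]] ((525.3224487304688, -163.66531372070312), (24.242151260375977, 64.3912124633789), 86.83815002441406) [ 525.3547265  -163.63729637] 176.73982590130652
```

```bash
python3 -m inch '[[0,0.6,-0.1,-0.2,0,0,0],[0,0.8,-0.12,-0.4,0,0,0],[0,0.8,-0.1,-0.5,0,0,0],[0,0.37,0,-0.7,0,0,0],[0,0,0,-0.8,0,0,0],[0,0,0,-0.8,0,0,0],[0,0,0,-0.7,0,0,0],[0,0,0,-0.4,0,0,0]]'
python3 -m inch '[[0,0,0,-0.25,0,0,0],[0,0,0,-0.15,0,0,0],[0,0,0,-0.1,0,0,0],[0,0,0,-0.1,0,0,0],[0,0,0,0,0,0,0],[0,0,0,0,0,0,0],[0,0,0,0,0,0,0]]'
```

```text
clock: 11.8
ee_pos: [543.2, -262.4, 36.0]
ee_rot: [0.999, -0.04, -0.004, -0.001]
wrist_force: [-0.9, -0.1, -0.7]
finger_gap: 8.4
finger_force: 25.0
clock: 12.38
ee_pos: [544.6, -264.9, 21.2]
ee_rot: [0.999, -0.041, -0.001, 0.0]
wrist_force: [-0.0, 0.2, 0.0]
finger_gap: 9.0
finger_force: 25.0
```

```bash
python3 -m inch '[[0,0,0.07,-0.05,0,0,0],[0,0,0,-0.05,0,0,0],[0,0,0,0,0,0,0],[0,0,0,0,0,0,0],[0.17,0,0,0,0,0,0],[0.17,0,0,0,0,0,0],[0.17,0,0,0,0,0,0],[0.17,0,0,0,0,0,0]]'
python3 -m inch '[[0.17,0,0,0,0,0,0],[0.17,0,0,0.3,0,0,0],[0.17,0,0,0.7,0,0,0],[0.3,0,0,0.9,0,0,0],[0.5,0,0,0.9,0,0,0],[0.6,0,0,0.9,0,0,0],[0.6,-0.6,0.6,0.7,0,0,0.11],[0.6,-0.6,0.7,0.7,0,0,0.11]]'
python3 -m inch '[[0.6,-0.6,0.9,0,0,0,0.11],[0.6,0,0.9,0,0,0,0],[0.6,0,0.9,0,0,0,0],[0.6,0,0.9,0,0,0,0],[0.6,0,0.9,0,0,0,0],[0.6,0,0,0,0,0,0],[0.6,0,0,0,0,0,0],[0.6,0,0,0,0,0,0]]'
python3 - <<'E'
from m import *
s=sense();print(s["qpos"].round(2),s["ee_pos"],s["ee_rot"])
i=camera_info("wrist");im=capture("wrist");save("w5.png",im)
print(proj(i,[[545.5,-262.3,9],[526,-33,8]]))
E
```

```text
clock: 13.05
ee_pos: [544.2, -262.7, 17.6]
ee_rot: [0.999, -0.041, -0.002, -0.0]
wrist_force: [0.6, -0.5, -0.4]
finger_gap: 16.0
finger_force: 0.0
clock: 13.72
ee_pos: [508.3, -225.0, 172.5]
ee_rot: [0.998, 0.07, -0.001, 0.001]
wrist_force: [0.4, 1.6, -0.1]
finger_gap: 44.2
finger_force: 0.0
clock: 14.38
ee_pos: [490.2, -89.5, 171.0]
ee_rot: [0.992, 0.123, -0.002, 0.001]
wrist_force: [0.6, -0.6, 0.2]
finger_gap: 56.1
finger_force: 0.0
[ 0.23  0.46 -0.13  1.92  0.09  0.77 -1.28] [490.22349744 -89.52260191 170.98562131] [ 9.92378499e-01  1.23210381e-01 -1.85111255e-03  8.31290296e-04]
[[453.4872714  182.10042376]
 [231.26315435 145.03493638]]
```

View pics/w5.png

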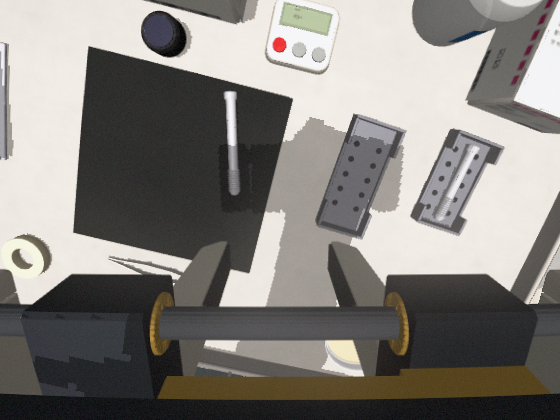

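The first screw lies in the short cradle at (460,183), inside the end walls. The second is on the mat at (233,143). That was my tenth picture, so I rely on numbers from here.

```bash
python3 - <<'E'
from m import *
i=camera_info("wrist");im=capture("wrist")
rects(im,i,(220,84,245,205),8,60);print("A");rects(im,i,(432,140,485,228),9,165,40)
E
```

```text
[526.9 -33.8] [ 13.3 101.6] ang 14.8
A
[ 532.2 -289.7] [26.  66.1] ang 24.3
[ 544.5 -265.8] [10.2 83.9] ang 175.0
[ 569.3 -233.7] [11.1 23.9] ang 14.5
```

```bash
python3 -m inch '[[0.6,0.4,0.6,-0.2,0,0,0],[0.6,0.5,0.7,-0.3,0,0,0],[0.6,0.31,0.56,-0.5,0,0,0],[0.6,0,0,-0.8,0,0,0],[0.6,0,0,-0.8,0,0,0],[0.6,0,0,-0.8,0,0,0],[0.6,0,0,-0.7,0,0,0],[0.6,0,0,-0.5,0,0,0]]' 25
python3 -m inch '[[0.6,0,0,-0.3,0,0,0],[0.6,0,0,-0.2,0,0,0],[0.6,0,0,0,0,0,0],[0.6,0,0,0,0,0,0]]'
```

```text
clock: 15.15
ee_pos: [525.7, -34.6, 30.5]
ee_rot: [0.992, 0.122, -0.003, 0.001]
wrist_force: [0.3, 1.2, 0.1]
finger_gap: 56.0
finger_force: 0.0
clock: 15.48
ee_pos: [526.9, -33.3, 17.9]
ee_rot: [0.992, 0.123, -0.002, 0.0]
wrist_force: [-0.3, 0.2, -0.0]
finger_gap: 55.9
finger_force: 0.0
```

```bash
python3 -m inch '[[0.6,0,0,-0.08,0,0,0],[0.6,0,0,0,0,0,0],[0,0,0,0,0,0,0],[0,0,0,0,0,0,0],[0,0,0,0,0,0,0],[0,0,0,0,0,0,0],[0,0,0,0,0,0,0],[0,0,0,0,0,0,0]]'
python3 -m inch '[[0,0,0,0,0,0,0],[0,0,0,0,0,0,0],[0,0,0,0.4,0,0,0],[0,0,0,0.8,0,0,0],[0,0,0,0.9,0,0,0],[0,0,0.4,0.9,0,0,-0.1],[0,0,0.6,0.9,0,0,-0.1],[0,0,0.9,0.7,0,0,0]]'
python3 -m inch '[[0,0,1,0.2,0,0,0],[0,0,1,0,0,0,0],[0,0,1,0,0,0,0],[0,0.2,0.9,0,-0.0055,0.122,0],[0,0.3,0.9,0,-0.0055,0.122,0],[0,0.3,0.9,-0.2,-0.0055,0.122,0],[0,0.3,0.8,-0.4,-0.0055,0.122,0],[0,0.2,0.5,-0.4,-0.0055,0.122,0]]'
python3 -m inch '[[0,0,0,0,0,0,0],[0,0,0,0,0,0,0],[0,0,0,0,0,0,0]]'
python3 -c 'from t import *;show()'
```

```text
clock: 16.15
ee_pos: [526.4, -32.8, 15.1]
ee_rot: [0.992, 0.124, -0.002, 0.0]
wrist_force: [-0.2, 0.1, -0.2]
finger_gap: 20.3
finger_force: 0.0
clock: 16.82
ee_pos: [526.9, 22.0, 155.0]
ee_rot: [1.0, 0.019, -0.001, 0.001]
wrist_force: [1.4, -0.3, -0.1]
finger_gap: 8.8
finger_force: 25.0
clock: 17.48
ee_pos: [566.1, 237.7, 129.9]
ee_rot: [0.953, 0.025, -0.303, 0.005]
wrist_force: [0.8, 1.3, -0.1]
finger_gap: 8.4
finger_force: 25.0
clock: 17.73
ee_pos: [565.2, 233.3, 128.9]
ee_rot: [0.953, 0.022, -0.302, 0.007]
wrist_force: [-0.6, -0.1, 0.8]
finger_gap: 8.5
finger_force: 25.0
q [-0.3   0.98 -0.11  1.11 -0.1   1.64 -1.88] TCP in gauge -1.5 -3.7 99.8 toolx.gx [-1.    -0.002 -0.002] toolz [ 0.002  0.    -1.   ]
40 units [-1.178 -0.176 -1.605]
14 units [-1.674 -0.199 -2.315]
```

```bash
python3 -m inch '[[0,-0.295,-0.044,-0.4,0,0,0],[0,-0.295,-0.044,-0.4,0,0,0],[0,-0.295,-0.044,-0.4,0,0,0],[0,-0.295,-0.044,-0.4,0,0,0],[0,-0.08,-0.004,-0.109,0,0,0],[0,-0.08,-0.004,-0.109,0,0,0],[0,-0.08,-0.004,-0.109,0,0,0],[0,0,0,0,0,0,0]]'
python3 -m inch '[[0,0,0,0,0,0,0],[0,0,0,0,0,0,0]]'
python3 -c 'from t import *;show()'
python3 -m inch '[[0,-0.02,-0.001,-0.028,0,0,0],[0,-0.02,-0.001,-0.028,0,0,0],[0,0,0,0,0,0,0],[0,0,0,0,0,0,0]]'
python3 -c 'from t import *;show()'
```

```text
clock: 18.4
ee_pos: [523.2, 228.2, 73.0]
ee_rot: [0.954, 0.023, -0.3, 0.006]
wrist_force: [-0.5, 0.5, -1.2]
finger_gap: 9.0
finger_force: 25.0
clock: 18.57
ee_pos: [523.4, 228.3, 71.9]
ee_rot: [0.953, 0.023, -0.301, 0.006]
wrist_force: [0.3, -0.1, -0.5]
finger_gap: 8.6
finger_force: 25.0
q [-0.3   0.98 -0.11  1.3  -0.1   1.45 -1.87] TCP in gauge 0.2 -0.6 29.0 toolx.gx [-1.    -0.002 -0.001] toolz [ 0.001 -0.001 -1.   ]
40 units [ 0.216 -0.01   0.295]
14 units [-0.281 -0.033 -0.415]
clock: 18.9
ee_pos: [521.5, 228.2, 69.4]
ee_rot: [0.953, 0.023, -0.302, 0.006]
wrist_force: [0.0, -0.3, -0.2]
finger_gap: 8.8
finger_force: 25.0
q [-0.3   0.98 -0.12  1.31 -0.1   1.44 -1.87] TCP in gauge 0.4 -0.5 25.8 toolx.gx [-1.    -0.002 -0.003] toolz [ 0.003 -0.    -1.   ]
40 units [ 0.281 -0.005  0.38 ]
14 units [-0.215 -0.028 -0.329]
```

```bash
python3 -m inch '[[0,-0.015,0,-0.021,0,0,0],[0,-0.015,0,-0.021,0,0,0],[0,0,0,0,0,0,0],[0,0,0,0,0,0,0]]'
python3 -c 'from t import *;show()'
```

```text
clock: 19.23
ee_pos: [521.2, 228.2, 68.8]
ee_rot: [0.953, 0.023, -0.301, 0.006]
wrist_force: [2.1, 0.7, 3.4]
finger_gap: 9.1
finger_force: 25.0
q [-0.3   0.98 -0.12  1.31 -0.1   1.44 -1.87] TCP in gauge 0.2 -0.6 25.3 toolx.gx [-1.    -0.002 -0.001] toolz [ 0.001 -0.001 -1.   ]
40 units [ 0.289 -0.006  0.398]
14 units [-0.208 -0.028 -0.312]
```

```bash
python3 -m inch '[[0,-0.01,0,-0.015,0,0,0],[0,-0.01,0,-0.015,0,0,0],[0,0,0,0,0,0,0],[0,0,0,0,0,0,0]]'
python3 -c 'from t import *;show()'
```

```text
clock: 19.57
ee_pos: [521.2, 228.2, 68.8]
ee_rot: [0.953, 0.023, -0.301, 0.006]
wrist_force: [2.8, -0.2, 7.3]
finger_gap: 8.9
finger_force: 25.0
q [-0.3   0.98 -0.12  1.31 -0.1   1.44 -1.87] TCP in gauge 0.2 -0.6 25.2 toolx.gx [-1.    -0.002  0.   ] toolz [-0.    -0.001 -1.   ]
40 units [ 0.29  -0.006  0.4  ]
14 units [-0.207 -0.028 -0.31 ]
```

The screw stays up on the blocks, with 8 N of contact at axis height about 18 mm: it is the long one. Now to the long cradle.

```bash
python3 -m inch '[[0,0.1,0.005,0.143,0,0,0],[0,0.3,0.013,0.429,0,0,0],[0,0.35,0.015,0.5,0,0,0],[0,0.35,0.015,0.5,0,0,0],[0,0.35,0.015,0.5,0,0,0],[0,0.35,0.015,0.5,0,0,0],[0,-0.2,-0.6,0.3,0.0055,-0.122,0],[0,-0.3,-0.8,0.3,0.0055,-0.122,0]]'
python3 -m inch '[[0,-0.3,-0.9,0.2,0.0055,-0.122,0],[0,-0.3,-1,0,0.0055,-0.122,0],[0,-0.3,-1,0,0.0055,-0.122,0],[0,-0.2,-1,0,0,0,0],[0,0,-1,0,0,0,-0.05],[0,0,-1,0,0,0,-0.053],[0,0,-1,0,0,0,0],[0,0,-1,0,0,0,0]]'
python3 -m inch '[[0,0,-1,0,0,0,0],[0,0,-1,0,0,0,0],[0,0,-0.8,0,0,0,0],[0,0,-0.4,0,0,0,0],[0,0,-0.2,0,0,0,0],[0,0,0,0,0,0,0],[0,0,0,0,0,0,0],[0,0,0,0,0,0,0]]'
```

```text
clock: 20.23
ee_pos: [560.5, 190.4, 156.7]
ee_rot: [0.983, 0.025, -0.184, 0.004]
wrist_force: [0.1, 0.2, 0.6]
finger_gap: 8.7
finger_force: 25.0
clock: 20.9
ee_pos: [525.5, -48.3, 168.3]
ee_rot: [1.0, -0.027, -0.004, -0.0]
wrist_force: [0.9, -0.4, -0.4]
finger_gap: 9.0
finger_force: 25.0
clock: 21.57
ee_pos: [526.7, -146.7, 168.4]
ee_rot: [1.0, -0.026, -0.004, -0.001]
wrist_force: [-0.8, 0.4, -1.1]
finger_gap: 8.7
finger_force: 25.0
```

```bash
python3 -m inch '[[0,-0.04,-0.2,-0.3,0,0,0],[0,0,-0.25,-0.6,0,0,0],[0,0,-0.11,-0.8,0,0,0],[0,0,0,-0.8,0,0,0],[0,0,0,-0.8,0,0,0],[0,0,0,-0.7,0,0,0],[0,0,0,-0.4,0,0,0],[0,0,0,-0.2,0,0,0]]'
python3 -m inch '[[0,0,0,-0.12,0,0,0],[0,0,0,-0.1,0,0,0],[0,0,0,-0.08,0,0,0],[0,0,0,0,0,0,0],[0,0,0,0,0,0,0]]'
```

```text
clock: 22.23
ee_pos: [523.8, -164.9, 28.0]
ee_rot: [1.0, -0.027, -0.006, -0.001]
wrist_force: [-1.6, -0.3, 0.6]
finger_gap: 8.7
finger_force: 25.0
clock: 22.65
ee_pos: [525.7, -166.3, 22.1]
ee_rot: [1.0, -0.028, -0.003, 0.0]
wrist_force: [-0.5, 0.1, -0.7]
finger_gap: 8.9
finger_force: 25.0
```

```bash
python3 -m inch '[[0,0,0.09,-0.07,0,0,0],[0,0,0,-0.07,0,0,0],[0,0,0,0,0,0,0],[0,0,0,0,0,0,0],[0.17,0,0,0,0,0,0],[0.17,0,0,0,0,0,0],[0.17,0,0,0,0,0,0],[0.17,0,0,0,0,0,0]]'
python3 -m inch '[[0.17,0,0,0,0,0,0],[0.17,0,0,0.3,0,0,0],[0.17,0,0,0.7,0,0,0],[0.3,0,0,0.9,0,0,0],[0.5,0,0,0.9,0,0,0],[0.6,-0.6,0,0.9,0,0,0],[0.6,-0.8,-0.5,0.7,0,0,0],[0.6,-0.8,-0.5,0.6,0,0,0]]'
python3 -m inch '[[0.6,0,0,0,0,0,0],[0.6,0,0,0,0,0,0],[0.6,0,0,0,0,0,0]]'
python3 - <<'E'
from m import *
i=camera_info("wrist");im=capture("wrist")
for n,P,z in(("L",[525.4,-163.6,9],9),("S",[545.5,-262.3,9],9)):
    p=proj(i,P)[0];print(n,p.round())
    x,y=p.astype(int); rects(im,i,(max(x-32,0),max(y-62,0),x+32,y+62),z,150,60); rects(im,i,(max(x-20,0),max(y-50,0),x+20,y+50),z,170,60)
E
```

```text
clock: 23.32
ee_pos: [525.4, -163.5, 17.4]
ee_rot: [1.0, -0.028, -0.004, -0.0]
wrist_force: [-0.3, -0.1, -0.2]
finger_gap: 15.9
finger_force: 0.0
clock: 23.98
ee_pos: [459.6, -192.8, 169.7]
ee_rot: [1.0, -0.026, -0.002, 0.0]
wrist_force: [-0.9, 0.2, -0.8]
finger_gap: 44.4
finger_force: 0.0
clock: 24.23
ee_pos: [459.7, -193.1, 167.8]
ee_rot: [1.0, -0.028, -0.003, -0.0]
wrist_force: [0.3, 0.1, -0.5]
finger_gap: 55.7
finger_force: 0.0
L [244. 129.]
[ 522.9 -167.9] [ 49.5 116. ] ang 176.6
[ 524.6 -136.1] [  8.8 116.4] ang 173.6
[ 536.1 -163.3] [10.2 69.3] ang 176.6
S [346. 101.]
[ 560.9 -261.7] [44.5 62.7] ang 175.3
[ 543.7 -263.1] [ 62.7 113. ] ang 178.5
[ 558.3 -264.8] [10.7 57.6] ang 173.3
```

```bash
python3 - <<'E'
from m import *
i=camera_info("top");im=capture("top");g=cv2.cvtColor(im,cv2.COLOR_RGB2GRAY)
for n,P,z in(("L",[525.4,-163.6,9],9),("S",[545.5,-262.3,9],9)):
    x,y=proj(i,P)[0].astype(int); print(n,x,y)
    for t in (100,115,130):print(t); rects(im,i,(x-7,y-24,x+8,y+24),z,t,25)
iw=camera_info("wrist");gw=cv2.cvtColor(capture("wrist"),cv2.COLOR_RGB2GRAY)
for (cx,cy,a,h) in ((525.4,-163.4,176.7,60),(544.7,-265,175,52)):
    u=np.array([np.cos(np.radians(a-180)),np.sin(np.radians(a-180))])
    for off in(0,11): print(off,[int(gw[int(round(v)),int(round(w))]) for w,v in proj(iw,[[cx+u[0]*s+u[1]*off,cy+u[1]*s-u[0]*off,12] for s in range(-h,h+1,4)])])
E
```

```text
L 359 197
100
[ 571.2 -168.3] [11.8 22.1] ang 82.4
115
130
S 405 189
100
115
130
0 [109, 77, 154, 135, 157, 142, 136, 137, 134, 176, 179, 165, 168, 177, 245, 245, 246, 247, 246, 247, 247, 243, 243, 243, 244, 245, 246, 247, 167, 48, 238]
11 [110, 78, 102, 108, 108, 110, 105, 67, 89, 105, 105, 46, 105, 105, 169, 62, 166, 170, 168, 87, 168, 168, 162, 68, 169, 167, 169, 170, 170, 52, 235]
0 [162, 104, 106, 145, 137, 120, 163, 156, 137, 123, 235, 239, 232, 237, 244, 236, 242, 234, 239, 243, 237, 242, 232, 242, 163, 111, 235]
11 [162, 105, 105, 110, 109, 68, 109, 107, 106, 140, 167, 163, 165, 155, 163, 164, 166, 129, 162, 162, 163, 146, 157, 163, 160, 53, 237]
```

Along each cradle the brightness profile shows the screw over its full length, about 100 mm in the long one and 82 mm in the short, each centred within about 2 mm. The hand is clear.

```bash
python3 -c 'from rig import *;print(finish_job())'
```

```text
the job is handed in; nothing more can be done
None
```

Both screws were tried in the gauge and put away: the 82 mm one went right down into the slot and lies in the short cradle, and the 100 mm one stayed up on the end blocks and lies in the long cradle. I handed the job in at about 24 s; no verdict came back, and I did not re-measure the bystanders at the end.

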